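# Clip the splash shield into the sampler module

### The job

Find the splash shield among the plates in the draining rack: the widest one, with an ear on each side. Turn it so that its ribs face the module's black well, set it upright with both ears started in the module's two slots and let go so that it rests on the spring rollers; then, without gripping it, press it down past the rollers until it sits fully home on the module. Leave the other two plates, the bottle, the tube rack and the scanner where they are.

Things in the scene. Friction and masses are not known exactly. Their poses are not given: they have to be found in the camera images.
- shield_mid (a point): Splash shield, grey plastic plate, about 150 g, upright in one rack groove. Point at the centre of its slab. x = through the thickness, away from the ribbed face; y = along the width; z = up to its plain top edge. Slab 8 (x) by 126 (y) by 90 (z) mm. One ear on each side: 12 mm out, 8 mm thick, along the lowest 40 mm; 150 mm over the ears. Pinch the top edge at mid-width.
- shield_ribs (a point): Point between the front edges of the shield's two upright ribs, 14 mm on the -x side of the slab's mid-plane, 58.5 mm above the bottom edge. Ribs on the -x face only: 8 mm wide, 10 mm proud, 45 mm either side of the centre line, from 35 mm above the bottom edge to 8 mm below the top. Axes as the shield's.
- module: Sampler module, fixed on the bench at any yaw. Origin under its centre, z up. White base 150 (x) by 190 (y) mm, 30 mm high. On top: black well on the -x side (44 by 130 mm, rim 8 mm high), white hump 22 mm high on the +x side. On its y axis stand two aluminium posts about 87 mm high above the base, each with an upright slot open at the top and towards the other post.
- module_seat (a point): Middle of the line between the two slots, on top of the base, 30 mm above the bench; axes as the module's. Here the middle of the shield's bottom edge rests when home, the shield's x axis along the module's x axis (ribs towards the well, -x), its top edge 90 mm above this point.
- slot_l (a point): Mouth of the slot at module +y, 75 mm above the base, flared over 12 mm above it. Slot 11 mm wide (x), end wall 76.5 mm from the module's centre. In the end wall a steel spring roller, 16 mm diameter, centre 46 mm above the base, stands 4.5 mm into the slot. An ear first rests on it, bottom edge about 52 mm above the base.
- slot_r (a point): Mouth of the like slot at module -y, with a like roller. A downward push of about 10 to 15 N on the shield's top edge forces both rollers aside; they spring back over the ears when the shield is home. Pushed at one point only, the shield may go down on one side first and stand crooked: push evenly, or then on the higher side (the top edge is free and level over all its 126 mm).
- rack: White draining rack, fixed, 110 (x) by 170 (y) mm, base 8 mm thick, origin under its centre. Three grooves along its x axis at y = -64, 0 and +64 mm, 10 mm wide between guides 24 mm high. One plate stands upright in each, on the base, its thickness along the rack's y; their order varies.
- narrow_mid (a point): Narrow plate, not wanted: like the shield, with ears and ribs, but its slab only 86 mm wide, 110 mm over the ears. Point at the centre of its slab, axes as the shield's.
- blank_mid (a point): Blank plate, not wanted: 126 mm wide, 90 mm high, 8 mm thick, without ears or ribs. Point at its centre; x = thickness, y = width, z = up.
- reagent_mid (a point): White reagent bottle, 56 mm diameter, 180 mm high, upright on the bench between rack and module; point half-way up its axis.
- tubes_mid (a point): Grey tube rack 50 (x) by 140 (y) mm, 85 mm high over the capped tubes; point at its centre, half-way up.
- scanner_mid (a point): Hand scanner lying on the bench, about 55 (x) by 150 (y) mm, 30 mm high; point at its middle, half-way up.

How it is judged:
By the outcome, as a careful person would: the job done as asked, in the order asked, and still so for the second after the job is handed in, with the robot touching nothing.
It also fails if it takes over 64 s, if anything falls off the work surface, if the arm or the gripper's body presses on something with over 40 N, if the wrist force passes 120 N, or if a joint passes its speed limit or range.

### The arm

A 6-joint arm with a two-finger parallel gripper is mounted at the origin on the work surface. World frame = base frame: x ahead of the robot, y to its left, z up, the work surface at z = 0. Lengths are in m, angles in rad, forces in N, time in s.
With the tool pointing down it reaches from about 0.35 to 1 m from the base axis. Payload 7.1 kg.
Tool frame: the origin (TCP) lies between the finger pads; the fingertips stand 22 mm ahead of it and the grasp point (between the pads) lies 3 mm ahead of it; x points along the fingers, y is the direction in which the jaws open and shut, and the axes are right-handed (so a half turn about x gives the same grasp; the last joint's range is limited). The gripper opens to 85 mm and grips with 20 to 120 N. Pads are 22 mm wide; open, the fingers measure 114 mm over their backs; the gripper's body (76 mm by 85 mm) begins 54 mm behind the grasp point. The pads swing forward as they close: fully open they stand 13 mm farther back than shut.
Start: joints at [-1.263, 0.423, 1.63, -0, 1.089, -0.019], TCP at [0.201, -0.592, 0.253] pointing down, gripper open.
Joint ranges: [-3, 3], [-0.9, 2.11], [0.09, 2.58], [-1.31, 4.45], [0.11, 2.69], [-2.54, 2.54]. Speed limits (rad/s): [2.39, 2.39, 3.01, 3.14, 3.14, 3.14].

### API

Orientations are given as a rotation vector (axis times angle).
In Python, from rig import manip gives the robot as it stands. The module is installed in compiled form; this text tells all that it offers. Calls block until the motion is done:
- manip.move_to(position, orientation): joint-space move of the TCP to a pose.
- manip.servo_line(position, orientation=None, rate=0.15): straight line of the TCP; orientation=None keeps the orientation; rate is the mean speed in m/s.
- manip.set_joints(angles): joint-space move.
- manip.command_gripper(opening, f_grip=None): finger opening in m; f_grip is the grip in N (None keeps the last); returns when the fingers have stopped.
- manip.hold(seconds).
- manip.solve_ik(position, orientation): joint angles nearest the present ones, or None.
- manip.camera(name): name is "scene" or "top" or "wrist"; returns a dict with "image" (400x640x3 uint8, red, green, blue), "fx", "fy", "cx", "cy" (pixels), "k1" (the pictures are not rectified: a ray, as slopes to the right and down, at radius r is drawn at 1 + k1 r^2 times it, then the intrinsics apply), "cam_to_world" (4x4, takes a point from camera to world coordinates); the wrist camera has in their place "mount" (4x4, takes a point from camera to tool coordinates, whose origin is the TCP and whose axes are the tool frame's). Camera axes: x right, y down, z forward; pixel columns grow to the right and rows downward; lengths in m; the calibration is good to about 2 mm. A picture is of the moment at which its call begins: read the wrist's pose just before it. There is no depth.
A pose or a line that the arm cannot do raises manip.IKError and nothing moves.
- manip.sign_off(): hands the job in, once; it reports no verdict.
Readings, each from a call of its own:
- manip.get_time(): time.
- manip.get_joint_positions(): joint angles.
- manip.get_joint_vel(): joint speeds.
- manip.get_tau(): joint torques, N m.
- manip.get_position(): TCP position.
- manip.get_ee_rot(): TCP orientation.
- manip.get_contact_force(): force on the tool from outside, world axes, zero at the start.
- manip.get_torque(): the same for the moment, N m.
- manip.get_width(): finger opening in m.
Only numpy, scipy, OpenCV 4.12 (cv2) and the standard library are available. Lean on these libraries where they do the work, as an engineer would, in place of code of your own. Each camera call takes 0.05 s, during which the arm holds its last target. There are 200 camera calls.

## Working session

There is one attempt and no reset: what is moved stays moved. The work goes in short steps, each a Python script; the robot and the scene stay as the last script left them, time stands still between calls to the robot, and variables do not carry over. Pictures are saved under pics/ and viewed, about 8 in all and at most 12, crops included, and the job is handed in when it is done.

```bash
mkdir -p pics
python3 - <<'E'
from rig import manip
import cv2,numpy as np,pickle
d={}
for n in("scene","top"):
    c=manip.camera(n);d[n]=c
    cv2.imwrite(f"pics/{n}0.png",c["image"][:,:,::-1])
    print(n,c["fx"],c["fy"],c["cx"],c["cy"],c["k1"]);print(np.round(c["cam_to_world"],3))
pickle.dump(d,open("cams0.pkl","wb"))
print(manip.get_time(),manip.get_ee_rot())
E
```

```text
scene 364.9558839885751 364.9558839885751 319.4945534621961 199.69577485031974 -0.04239515942068254
[[-0.311  0.816 -0.486  0.982]
 [ 0.95   0.259 -0.174  0.154]
 [-0.016 -0.516 -0.856  0.754]
 [ 0.     0.     0.     1.   ]]
top 402.7765488455451 402.7765488455451 319.6618680817768 200.3406001870934 -0.048665416487551676
[[ 0.015 -0.993  0.119  0.459]
 [-1.    -0.013  0.019 -0.018]
 [-0.018 -0.12  -0.993  1.061]
 [ 0.     0.     0.     1.   ]]
0.1 [ 2.04496571  0.33858537 -2.04533977]
```

View pics/top0.png

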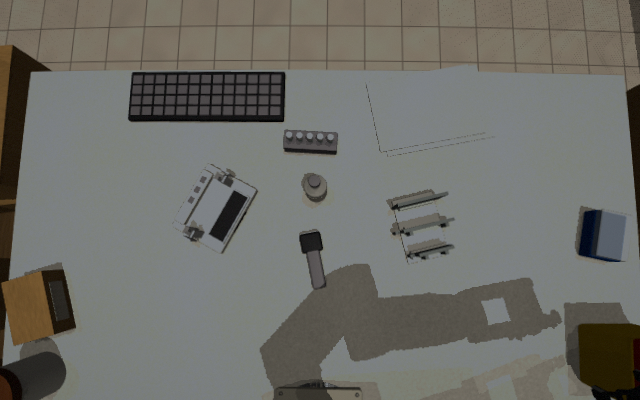

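View pics/scene0.png

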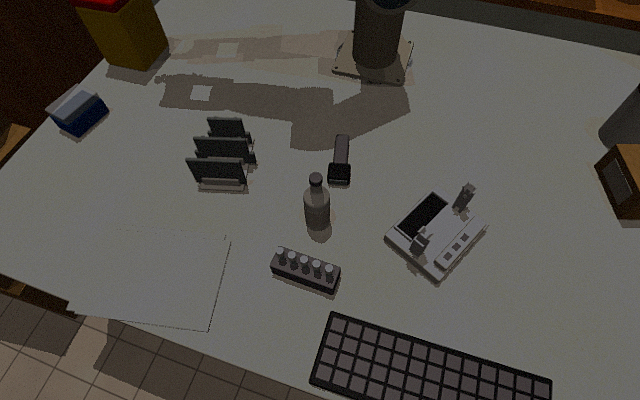

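Top view: three plates at about (418,200), (422,225) and (430,250), with the module at about (217,208), its black well to the lower right at (228,215) and its posts at (224,175) and (193,232). In the scene view the plates are at (217,170), (225,150) and (228,130). I'll enlarge these areas.

Run:
```python
import cv2,numpy as np,pickle
d=pickle.load(open("cams0.pkl","rb"))
def crop(n,x,y,w,h):
    im=d[n]["image"][y:y+h,x:x+w,::-1]
    im=cv2.resize(im,(400,300),interpolation=cv2.INTER_CUBIC).astype(float)
    im=255*(im/im.max())**0.6
    return np.clip(im,0,255).astype(np.uint8)
t=np.vstack([np.hstack([crop("top",375,178,100,75+15-15),crop("top",375,195,100,75)]),np.hstack([crop("scene",170,110,100,75+15-15),crop("scene",170,125,100,75)])])
a=np.vstack([np.hstack([crop("top",370,180,120,90),crop("top",160,155,140,105)]),np.hstack([crop("scene",165,105,120,90),crop("scene",375,175,140,105)])])
cv2.imwrite("pics/crops0.png",a)
```

```text
(no output)
```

View pics/crops0.png

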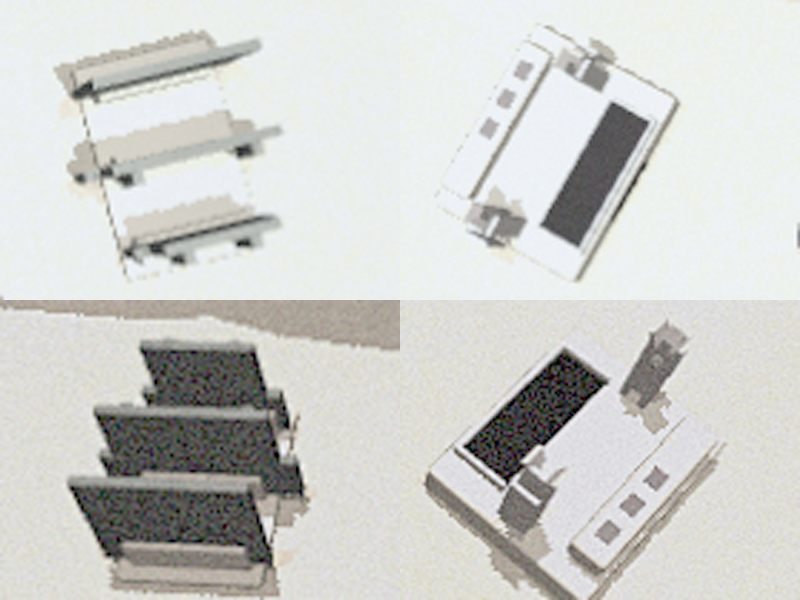

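Shield = middle plate: wide, ears on both ends, ribs on the robot side (top-crop ribs at (125,178) and (245,152)). The other wide plate (top of the crop) has no ears, and the third is narrow. Next are rough poses, then closer looks with the wrist camera.

```bash
cat > h.py <<'E'
import numpy as np,cv2,pickle
from scipy.spatial.transform import Rotation as R
from scipy.optimize import least_squares
def T(p,rv):
    M=np.eye(4);M[:3,:3]=R.from_rotvec(rv).as_matrix();M[:3,3]=p;return M
def proj(c,P):
    P=np.atleast_2d(P).astype(float);M=np.linalg.inv(c["cam_to_world"]);q=P@M[:3,:3].T+M[:3,3]
    s=q[:,:2]/q[:,2:];s=s*(1+c["k1"]*(s**2).sum(1,keepdims=True))
    return s*[c["fx"],c["fy"]]+[c["cx"],c["cy"]]
def unproj(c,uv,z):
    d=(np.array(uv,float)-[c["cx"],c["cy"]])/[c["fx"],c["fy"]];s=d.copy()
    for _ in range(10): s=d/(1+c["k1"]*(s**2).sum())
    C=c["cam_to_world"];r=C[:3,:3]@[s[0],s[1],1];o=C[:3,3];return o+r*(z-o[2])/r[2]
def down(yaw):  # tool x down, tool y at world angle yaw
    x=[0,0,-1];y=[np.cos(yaw),np.sin(yaw),0];return R.from_matrix(np.array([x,y,np.cross(x,y)]).T).as_rotvec()
def place(pose,L):
    x,y,a=pose[:3];L=np.atleast_2d(L);c,s=np.cos(a),np.sin(a)
    return np.c_[x+c*L[:,0]-s*L[:,1],y+s*L[:,0]+c*L[:,1],L[:,2]]
def fit(obs,x0):  # obs: list of (cam, local pts, pixels)
    f=lambda p:np.concatenate([(proj(c,place(p,L))-u).ravel() for c,L,u in obs])
    return least_squares(f,x0,loss='soft_l1')
def wrist(m):
    M=T(m.get_position(),m.get_ee_rot());c=m.camera("wrist");c["cam_to_world"]=M@c["mount"];return c
E
python3 - <<'E'
from h import *
from rig import manip
d=pickle.load(open("cams0.pkl","rb"));t=d["top"];s=d["scene"]
B=np.array([[75,95,30],[-75,95,30],[-75,-95,30],[75,-95,30]])/1e3
# well at -x; looking for layout: hump upper-left => +x up-left in image; image up=world+x, left=world+y
tp=np.array([[38,197],[140,22],[278,100],[177,280]])/2.857+[160,155]
w=[unproj(t,p,.03)[:2] for p in tp];print(np.round(w,3))
r=fit([(t,B[[0,3,2,1]],tp)],[*np.mean(w,0),1.0]);print("mod top",r.x,np.abs(r.fun).max())
for z in(.06,):
  for p in[(75,178),(282,130),(178,155),(110,168),(245,143)]: print(p,np.round(unproj(t,np.array(p)/3.333+[370,180],z),3))
for p in[(80,103),(130,272),(255,247)]: print("rack",np.round(unproj(t,np.array(p)/3.333+[370,180],.008),3))
for p in[(97,107),(255,107),(275,112)]: print("scene topedge",np.round(unproj(s,np.array(p)/3.333+[165,105],.098),3))
c=manip.camera("wrist");print(np.round(c["mount"],3),c["fx"],c["cx"],c["cy"])
print(proj(s,place(r.x,B))*1-[375,175])
E
```

```text
[[0.516 0.381]
 [0.679 0.295]
 [0.608 0.165]
 [0.444 0.25 ]]
mod top [0.56169404 0.27281953 1.08180591] 1.1954240055936225
(75, 178) [ 0.499 -0.18   0.06 ]
(282, 130) [ 0.537 -0.335  0.06 ]
(178, 155) [ 0.517 -0.257  0.06 ]
(110, 168) [ 0.507 -0.206  0.06 ]
(245, 143) [ 0.527 -0.307  0.06 ]
rack [ 0.56  -0.193  0.008]
rack [ 0.429 -0.231  0.008]
rack [ 0.45  -0.328  0.008]
scene topedge [ 0.535 -0.316  0.098]
scene topedge [ 0.501 -0.207  0.098]
scene topedge [ 0.501 -0.192  0.098]
[[ 0.001 -0.307  0.952 -0.12 ]
 [ 1.     0.    -0.001  0.   ]
 [ 0.     0.952  0.307 -0.08 ]
 [ 0.     0.     0.     1.   ]] 310.25622549651735 323.18388044853646 198.4250428732857
[[112.32098456  47.12605692]
 [ 58.39247335   7.18982764]
 [  5.67844364  57.58707326]
 [ 60.83773925 104.81894819]]
```

Run:
```python
from h import *
from rig import manip
S=(.518,-.258,.24);M=(.562,.273,1.082)
for k in(0,np.pi,-np.pi):
    q=[manip.solve_ik([S[0],S[1],.25],down(S[2]+k)),manip.solve_ik([M[0],M[1],.30],down(M[2]+k))]
    print(k,[None if a is None else np.round(a,2) for a in q])
out=[]
k=0
q=manip.solve_ik([S[0],S[1],.25],down(S[2]))
if q is None or abs(q[5])>2.3: k=np.pi
print("k",k)
manip.move_to([S[0],S[1],.25],down(S[2]+k)); manip.hold(.3)
out.append(wrist(manip)); print(manip.get_time())
manip.command_gripper(.045)
manip.move_to([M[0],M[1],.27],down(M[2]+k)); manip.hold(.3)
out.append(wrist(manip)); print(manip.get_time(),manip.get_contact_force())
pickle.dump(out,open("w1.pkl","wb"))
a=[]
for c in out:
    im=c["image"][:,:,::-1].astype(float);im=255*(im/np.percentile(im,99.5)).clip(0,1)**.6
    a.append(im.astype(np.uint8))
cv2.imwrite("pics/ws.png",a[0]);cv2.imwrite("pics/wm.png",a[1])
```

```text
0 [array([-0.48,  0.36,  1.74, -0.  ,  1.04, -0.72]), array([ 0.43,  0.38,  1.59,  0.  ,  1.18, -0.65])]
3.141592653589793 [array([-0.48,  0.36,  1.74,  0.  ,  1.04,  2.42]), array([ 0.43,  0.38,  1.59, -0.  ,  1.18,  2.49])]
-3.141592653589793 [array([-0.48,  0.36,  1.74,  0.  ,  1.04,  2.42]), array([ 0.43,  0.38,  1.59, -0.  ,  1.18,  2.49])]
k 0
2.1833
4.9333 [-0.24184127  0.02612556 -0.09435434]
```

View pics/ws.png

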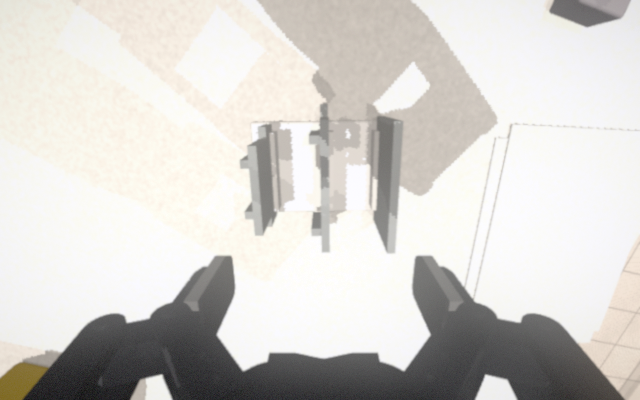

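View pics/wm.png

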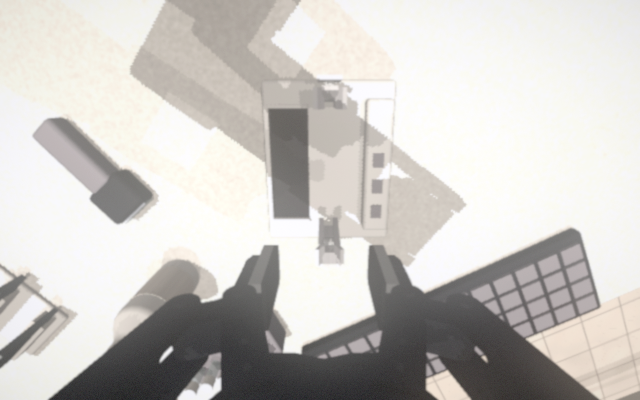

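Wrist view of rack: shield is the middle plate, top edge from about (325,105) to (325,250), ribs at left (315,135) and (317,222). Wrist view of module: base (263..396, 80..237), well on the left, posts at (333,93) and (330,240). Both have the same sense, so no half turn is needed. I'll take precise crops.

Run:
```python
from h import *
o=pickle.load(open("w1.pkl","rb"))
def cr(c,x,y,w,h,W,H):
    im=c["image"][y:y+h,x:x+w,::-1]
    im=cv2.resize(im,(W,H),interpolation=cv2.INTER_CUBIC).astype(float);im-=im.min()
    return (255*(im/np.percentile(im,97)).clip(0,1)**.7).astype(np.uint8)
cv2.imwrite("pics/cr1.png",np.hstack([cr(o[0],280,95,75,165,272,600),cr(o[1],255,70,150,200,450,600)]))
```

```text
(no output)
```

View pics/cr1.png

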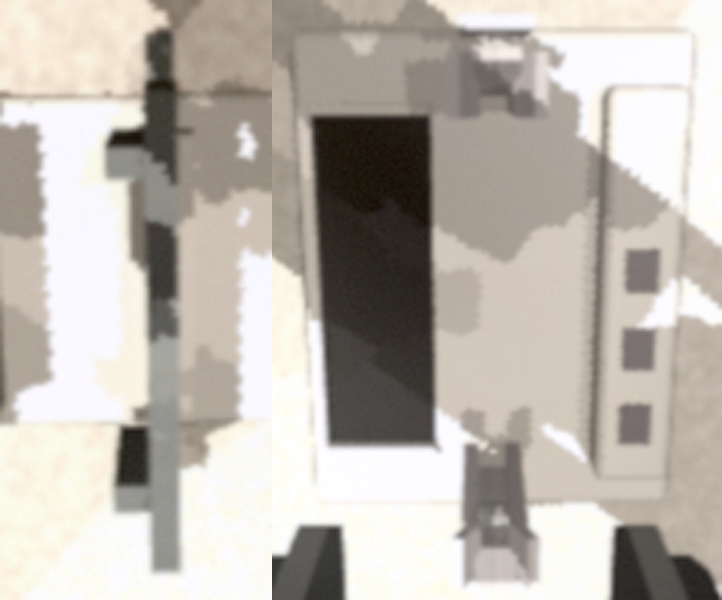

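Run:
```python
from h import *
o=pickle.load(open("w1.pkl","rb"));cs,cm=o
sp=np.array([[146,83],[175,83],[152,571],[180,571],[106,150],[106,178],[115,487],[115,510]])/[3.627,3.636]+[280,95]
sl=np.array([[-4,63,98],[4,63,98],[-4,-63,98],[4,-63,98],[-14,49,90],[-14,41,90],[-14,-41,90],[-14,-49,90]])/1e3
r=fit([(cs,sl,sp)],[.518,-.258,.24]);print("shield",r.x);print(np.round(r.fun.reshape(-1,2),1).tolist())
mp=np.array([[22,30],[421,30],[47,500],[392,500]])/3+[255,70]
ml=np.array([[-75,95,30],[75,95,30],[-75,-95,30],[75,-95,30]])/1e3
r2=fit([(cm,ml,mp)],[.56,.273,1.08]);print("mod",r2.x);print(np.round(r2.fun.reshape(-1,2),1).tolist())
P=np.array([[0,-76.5,105],[0,76.5,105],[-5.5,-76.5,105],[5.5,-76.5,105],[-5.5,76.5,105],[5.5,76.5,105],[0,-76.5,117],[0,76.5,117]])/1e3
print("slot pts in crop",np.round((proj(cm,place(r2.x,P))-[255,70])*3+[272,0]).tolist())
# joint w/ top camera
d=pickle.load(open("cams0.pkl","rb"))
tp=np.array([[38,197],[140,22],[278,100],[177,280]])/2.857+[160,155]
B=ml[[1,3,2,0]]
r3=fit([(d["top"],B,tp)],[.56,.273,1.08]);print("mod top",r3.x)
```

```text
shield [ 0.52075677 -0.2586125   0.252342  ]
[[-0.5, 1.3], [0.9, 1.1], [0.0, -0.1], [0.5, -0.2], [-0.3, -1.4], [-0.1, -0.1], [-0.3, -0.9], [-0.1, 0.2]]
mod [0.56239279 0.28036044 1.08141234]
[[-2.1, -0.7], [2.3, -0.7], [-1.4, 1.8], [1.3, 1.7]]
slot pts in crop [[495.0, 550.0], [498.0, 79.0], [479.0, 550.0], [511.0, 550.0], [479.0, 79.0], [517.0, 79.0], [496.0, 567.0], [499.0, 79.0]]
mod top [0.56169404 0.27281953 1.08180581]
```

The wrist base fit and the rough top fit differ by 7 mm, so the slots need a closer look from straight above before placing.

Run:
```python
from h import *
from rig import manip
M=np.array([.5624,.2804,1.0814]);out=[]
for yo in(0,-.153):
    p=place(M,[0,yo,.19])[0]
    manip.servo_line(p,down(M[2]),rate=.2); manip.hold(.3); out.append(wrist(manip))
print(manip.get_time(),manip.get_contact_force());pickle.dump(out,open("w2.pkl","wb"))
a=[]
for c in out:
    im=c["image"][45:195,265:385,::-1];im=cv2.resize(im,(400,500),interpolation=cv2.INTER_CUBIC).astype(float);im-=im.min()
    a.append((255*(im/np.percentile(im,97)).clip(0,1)**.7).astype(np.uint8))
cv2.imwrite("pics/posts.png",np.hstack(a))
P=np.array([[0,s*y,z] for s in(1,-1) for y,z in((76.5,105),(76.5,117),(60,105),(60,117))])/1e3
for i,c in enumerate(out): print(np.round((proj(c,place(M,P[4*i:4*i+4]))-[265,45])*3.333+[400*i,0]).tolist())
```

```text
7.1 [-0.17309322  0.11209158 -0.16940627]
[[186.0, 184.0], [186.0, 184.0], [187.0, 272.0], [186.0, 277.0]]
[[588.0, 191.0], [588.0, 191.0], [588.0, 98.0], [588.0, 93.0]]
```

View pics/posts.png

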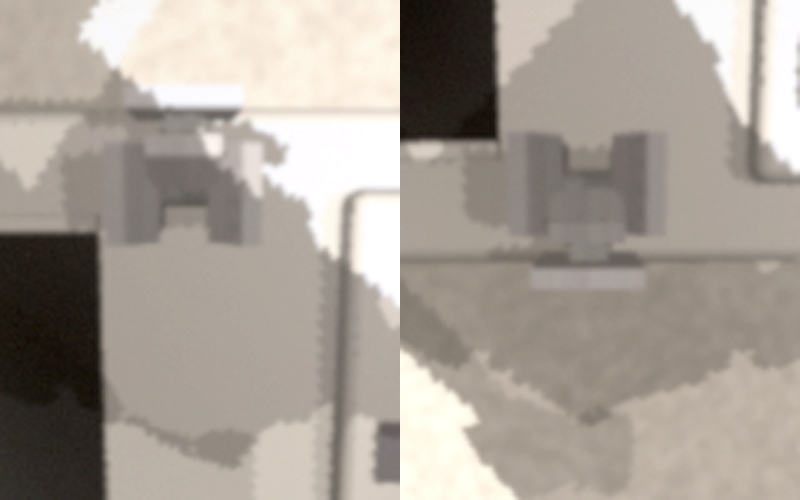

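Left tile (+y post): post spans x 105–262, slot floor gap 163–208. Right tile (-y post): post spans 508–667. Predicted centre lines are 186 and 588, so the fit in x agrees to about 0.4 mm. Next I check along y, then grasp.

Run:
```python
from h import *
from rig import manip
M=np.array([.5624,.2804,1.0814]);o=pickle.load(open("w2.pkl","rb"))
def loc(w):
    d=w[:2]-M[:2];c,s=np.cos(M[2]),np.sin(M[2]);return np.round(1e3*np.array([c*d[0]+s*d[1],-s*d[0]+c*d[1]]),1)
for n,z,a,b in[("inner",.117,(183.5,243),(187.5,132)),("base edge",.03,(184,110),(188,260)),("back in",.117,(184,110),(188,265)),("back out",.117,(184,87),(188,288)),("outerL",.117,(105,190),(108,185)),("outerR",.117,(262,190),(267,185))]:
    L=[loc(unproj(c,np.array(p)/3.333+[265,45],z)) for c,p in zip(o,(a,b))];print(n,L,(L[0]+L[1])/2)
# approach and grasp shield
S=(.5208,-.2586,.2523)
manip.servo_line(np.r_[manip.get_position()[:2],.27],rate=.3)
manip.move_to([S[0],S[1],.25],down(S[2])); manip.servo_line([S[0],S[1],.13],rate=.15)
c=wrist(manip);cv2.imwrite("pics/pre.png",c["image"][:,:,::-1]);pickle.dump(c,open("w3.pkl","wb"))
print(manip.get_width(),manip.get_time(),manip.get_contact_force())
```

```text
inner [array([-0.5, 66.1]), array([ -0.1, -66.5])] [-0.3 -0.2]
base edge [array([-1. , 94.3]), array([ -0.5, -94.7])] [-0.75 -0.2 ]
back in [array([-0.3, 89. ]), array([ -0. , -89.5])] [-0.15 -0.25]
back out [array([-0.3, 92.8]), array([ -0. , -93.6])] [-0.15 -0.4 ]
outerL [array([-14.6,  75.4]), array([-14.3, -75.4])] [-14.45   0.  ]
outerR [array([13.7, 75.4]), array([ 14.1, -75.4])] [13.9  0. ]
0.044876048769721184 10.3333 [-0.66618529  0.07836687 -0.57501874]
```

Run:
```python
from h import *
from rig import manip
S=(.5208,-.2586,.2523)
manip.servo_line([S[0],S[1],.086],rate=.1)
print(manip.get_contact_force())
manip.command_gripper(.0,50); print(manip.get_width(),manip.get_contact_force())
manip.servo_line([S[0],S[1],.15],rate=.1);manip.hold(.2);print(manip.get_contact_force(),manip.get_torque())
manip.servo_line([S[0],S[1],.30],rate=.25)
manip.hold(.3)
c=wrist(manip);pickle.dump(c,open("w4.pkl","wb"));print(manip.get_time(),manip.get_width())
im=c["image"][:,:,::-1].astype(float);im=255*(im/np.percentile(im,99)).clip(0,1)**.6
im=cv2.resize(im[60:360,200:450].astype(np.uint8),(500,600))
cv2.imwrite("pics/held.png",im)
```

```text
[ 0.09884349 -0.34784334  0.19658602]
0.007313196364960136 [-2.6285717  -0.23269953  5.8061946 ]
[-0.63580251 -0.74010981 -2.29599952] [-0.02899595  0.00308131 -0.00440383]
13.4333 0.00747663271545656
```

View pics/held.png

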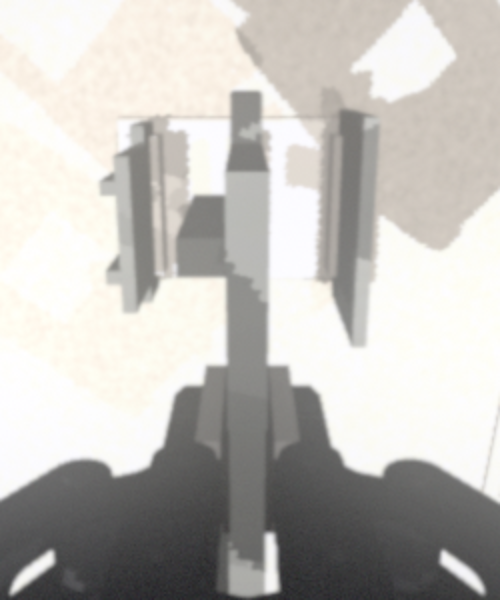

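Held image: top-edge far end at (225–269,170), near end at (229–265,597), rib top face at rows 238–275 with front edge x=177, ear end at (231–261,92). Width reads 7.5 mm, so the grip holds. I'll fit the shield's pose in the hand.

Run:
```python
from h import *
from rig import manip
c=pickle.load(open("w4.pkl","rb"))
px=np.array([[225,170],[269,171],[229,597],[265,597],[177,238],[177,275],[231,92],[261,92]])/2+[200,60]
L=np.array([[-4,63,0],[4,63,0],[-4,-63,0],[4,-63,0],[-14,49,-8],[-14,41,-8],[-4,75,-50],[4,75,-50]])/1e3
p=manip.get_position();rv=manip.get_ee_rot();print(p,R.from_rotvec(rv).as_matrix()[:,1])
a0=.2523
def f(q,n=8):
    P=place([q[0],q[1],q[2]],L[:n]);P[:,2]+=q[3];return (proj(c,P)-px[:n]).ravel()
for n in(8,6):
    r=least_squares(f,[p[0],p[1],a0,.311],loss='soft_l1',kwargs=dict(n=n));q=r.x
    d=q[:2]-p[:2];print(n,"offset in shield axes mm",1e3*np.array([np.cos(a0)*d[0]+np.sin(a0)*d[1],-np.sin(a0)*d[0]+np.cos(a0)*d[1]]),"dyaw",q[2]-a0,"ztop-tcp",q[3]-p[2])
    print(np.round(r.fun.reshape(-1,2),1).tolist())
```

```text
[ 0.52051216 -0.258479    0.29895372] [ 0.96835248  0.24958316 -0.00131494]
8 offset in shield axes mm [ 0.25450292 -4.71576488] dyaw 0.003301041644553304 ztop-tcp -0.024606372574621338
[[0.2, -0.0], [-4.6, -0.6], [1.1, 0.6], [-3.3, 0.6], [5.2, -8.2], [5.7, -11.4], [-0.2, 7.7], [-2.0, 7.6]]
6 offset in shield axes mm [ 0.07166004 -5.38840911] dyaw 0.010221037928876797 ztop-tcp -0.025463290103352187
[[-1.1, 1.2], [-6.0, 0.6], [1.6, 0.4], [-3.0, 0.4], [4.4, -7.1], [5.0, -10.4]]
```

Run:
```python
from h import *
from rig import manip
c=pickle.load(open("w4.pkl","rb"))
px=np.array([[225,170],[269,171],[177,238],[177,275],[231,92],[261,92]])/2+[200,60]
L=np.array([[-4,63,0],[4,63,0],[-14,49,-8],[-14,41,-8],[-4,75,-50],[4,75,-50]])/1e3
p=manip.get_position();rv=manip.get_ee_rot();a0=np.arctan2(*R.from_rotvec(rv).as_matrix()[[1,0],1])
print(p,a0)
def f(q):
    P=place(q,L);P[:,2]+=q[3];return (proj(c,P)-px).ravel()
r=least_squares(f,[p[0],p[1],a0,.311],loss='soft_l1');q=r.x
d=q[:2]-p[:2];print("offset mm",1e3*np.array([np.cos(a0)*d[0]+np.sin(a0)*d[1],-np.sin(a0)*d[0]+np.cos(a0)*d[1]]),"dyaw",q[2]-a0,"ztop-tcp",q[3]-p[2])
print(np.round(r.fun.reshape(-1,2),1).tolist())
im=c["image"][330:400,280:370,::-1].astype(float);cv2.imwrite("pics/near.png",cv2.resize((255*(im/im.max())**.5).astype(np.uint8),(720,560)))
# where near end expected
P=place([q[0],q[1],a0],np.array([[-4,-63,0],[4,-63,0]])/1e3);P[:,2]+=q[3];print(proj(c,P))
```

```text
[ 0.52051216 -0.258479    0.29895372] 0.25224998703899437
offset mm [1.83757958 0.20005276] dyaw 0.011728939745108746 ztop-tcp 0.010605527701434414
[[-0.5, 0.0], [0.2, -0.7], [-0.5, -0.5], [0.4, 0.5], [-0.3, 0.6], [0.9, 0.4]]
[[316.54224465 408.81135894]
 [333.17591056 408.8520064 ]]
```

Run:
```python
from h import *
from rig import manip
M=np.array([.5624,.2804,1.0834])
t=place(M,[-.0014,-.0005,0])[0]
manip.servo_line(np.r_[manip.get_position()[:2],.315],rate=.2)
manip.move_to([t[0],t[1],.315],down(M[2]))
manip.servo_line([t[0],t[1],.214],rate=.15);manip.hold(.3)
c=wrist(manip);pickle.dump(c,open("w5.pkl","wb"));print(manip.get_time(),manip.get_position(),t,manip.get_contact_force())
im=c["image"][60:210,255:405,::-1].astype(float);im=255*(im/np.percentile(im,97)).clip(0,1)**.6
cv2.imwrite("pics/above.png",cv2.resize(im.astype(np.uint8),(600,600),interpolation=cv2.INTER_CUBIC))
```

```text
16.8083 [0.56239301 0.27905833 0.21461858] [0.56218612 0.27892886 0.        ] [-0.4578982  -0.32374129 -2.30085907]
```

View pics/above.png

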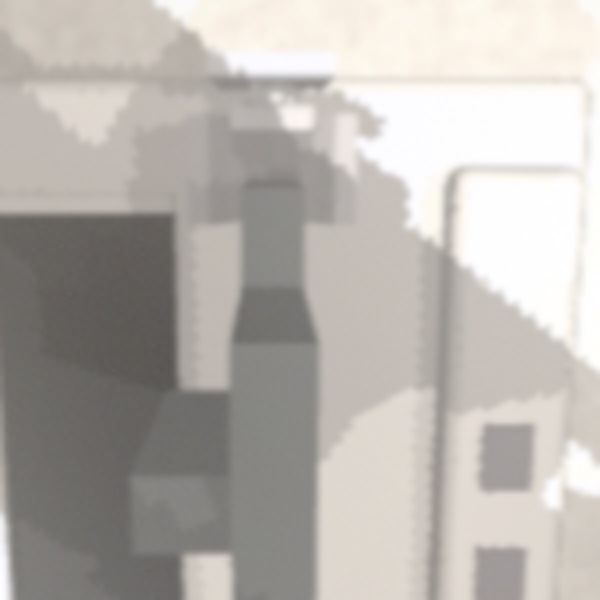

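Ear (x 244–304, end row about 182) sits over the +y post (192–355, back plate 218–335). I'll compare them metrically and then lower until contact.

Run:
```python
from h import *
from rig import manip
M=np.array([.5624,.2804,1.0834]);c=pickle.load(open("w5.pkl","rb"))
def loc(px,z):
    w=unproj(c,np.array(px)/4+[255,60],z);d=w[:2]-M[:2];k,s=np.cos(M[2]),np.sin(M[2]);return np.round(1e3*np.array([k*d[0]+s*d[1],-s*d[0]+k*d[1]]),1)
for n,p,z in[("earL",(244,200),.175),("earR",(304,200),.175),("ear end",(274,183),.175),("slab L",(233,343),.225),("slab R",(318,343),.225),("postL",(192,190),.117),("postR",(355,190),.117),("post inner edge",(273,222),.117),("backplate L",(218,70),.117),("backplate R",(335,70),.117)]: print(n,loc(p,z))
```

```text
earL [-3.8 71.7]
earR [ 3.7 71.7]
ear end [-0.1 73.7]
slab L [-3.8 61.1]
slab R [ 3.7 61.1]
postL [-13.8  71.4]
postR [13.7 71.4]
post inner edge [-0.1 66.2]
backplate L [-9.2 90.5]
backplate R [10.1 90.5]
```

Run:
```python
from h import *
from rig import manip
M=np.array([.5624,.2804,1.0834])
p=manip.get_position()+np.r_[-np.sin(M[2]),np.cos(M[2]),0]*.001
F0=manip.get_contact_force()
manip.servo_line([p[0],p[1],.205],rate=.05)
z=.205
for z in[.198,.192,.186,.181,.177,.174,.172,.170,.168,.166,.164,.162,.160,.158,.156]:
    manip.servo_line([p[0],p[1],z],rate=.05)
    F=manip.get_contact_force()-F0;print(z,np.round(F,1),np.round(manip.get_torque(),2))
    if abs(F[2])>3.5 or np.hypot(*F[:2])>8: break
print(manip.get_position(),manip.get_time())
```

```text
0.198 [-0.1 -0.4  0.7] [-0.01 -0.02  0.01]
0.192 [0.1 0.9 1.1] [ 0.01 -0.02  0.  ]
0.186 [-0.1 -0.4  0.2] [-0.01  0.   -0.01]
0.181 [0.6 0.9 0.7] [-0.01 -0.02  0.  ]
0.177 [0.7 0.7 0.9] [-0.    0.04  0.04]
0.174 [0.8 0.9 0.3] [ 0.03 -0.02 -0.06]
0.172 [0.2 0.9 0.2] [0.03 0.02 0.  ]
0.17 [-0.3 -0.   0.1] [ 0.03  0.   -0.04]
0.168 [-0.   0.2 -0.3] [-0.03 -0.03 -0.03]
0.166 [0.6 0.4 0.1] [0.02 0.   0.01]
0.164 [-0.1  0.2  1. ] [-0.04 -0.02 -0.  ]
0.162 [0.1 0.5 0.5] [0.03 0.05 0.  ]
0.16 [-1.   2.   3.7] [ 0.15  0.2  -0.07]
[0.5615044  0.27974895 0.16023205] 20.4667
```

Ears are in the slots with contact at the expected height (F about 3.7 N). Next: release, back off, and look.

Run:
```python
from h import *
from rig import manip
M=np.array([.5624,.2804,1.0834])
manip.command_gripper(.03);manip.hold(.3);print(manip.get_width(),manip.get_contact_force())
p=manip.get_position();manip.servo_line([p[0],p[1],.215],rate=.15)
manip.command_gripper(.085)
t=place(M,[0,0,.26])[0]
for k in(np.pi/2,-np.pi/2):
    q=manip.solve_ik(t,down(M[2]+k));print(k,None if q is None else np.round(q,2))
c=wrist(manip);s=manip.camera("scene");print(manip.get_time());pickle.dump((c,s),open("w6.pkl","wb"))
def cr(im,x,y,w,h):
    im=im[y:y+h,x:x+w,::-1].astype(float);im=255*(im/np.percentile(im,98)).clip(0,1)**.5
    return cv2.resize(im.astype(np.uint8),(400,400),interpolation=cv2.INTER_CUBIC)
cv2.imwrite("pics/rest.png",np.hstack([cr(c["image"],200,60,250,250),cr(s["image"],375,130,140,140)]))
```

```text
0.029726890848414896 [-0.00910058 -0.54145307  0.0537987 ]
1.5707963267948966 [ 0.44  0.42  1.62 -0.    1.1  -2.21]
-1.5707963267948966 [ 0.44  0.42  1.62 -0.    1.1   0.93]
22.3167
```

View pics/rest.png

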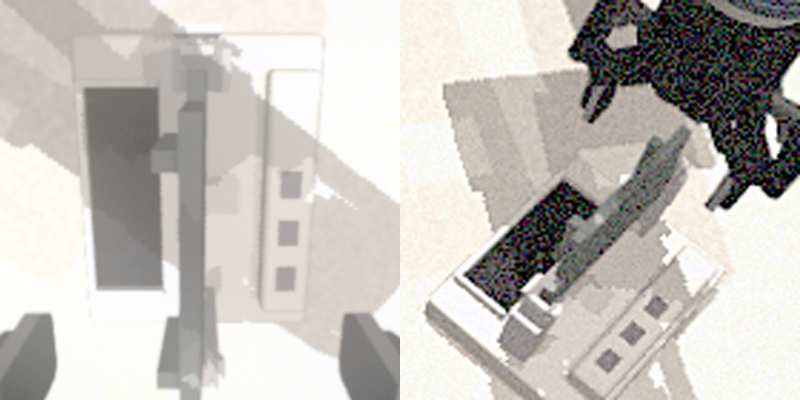

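The shield stands upright on the rollers, ribs towards the well (left tile), ears in both posts. I'll press with the open fingers spread along the top edge (±50 mm) for an even push.

Run:
```python
from h import *
from rig import manip
M=np.array([.5624,.2804,1.0834]);o=down(M[2]-np.pi/2)
t=place(M,[0,0.0004,0])[0]
manip.servo_line(np.r_[manip.get_position()[:2],.26],rate=.2)
manip.move_to([t[0],t[1],.26],o)
manip.servo_line([t[0],t[1],.205],rate=.12);manip.hold(.2)
F0=manip.get_contact_force();T0=manip.get_torque();z=.205;print(manip.get_time(),F0)
ax=np.r_[np.cos(M[2]),np.sin(M[2]),0]
while z>.115 and manip.get_time()<50:
    z-=.003;manip.servo_line([t[0],t[1],z],rate=.04)
    F=manip.get_contact_force()-F0;Tq=manip.get_torque()-T0
    print(round(z,3),round(manip.get_position()[2],4),np.round(F,1),"Mx",round(Tq@ax,2))
    if F[2]>28 or np.hypot(*F[:2])>12: break
print(manip.get_time(),manip.get_width())
```

```text
24.9 [ 0.22834966 -0.16298061 -0.31954436]
0.202 0.202 [-0.4  0.6  0.7] Mx 0.05
0.199 0.1987 [-0.6  0.7  0.9] Mx -0.03
0.196 0.1957 [0.2 0.1 0.1] Mx -0.04
0.193 0.1927 [-0.7 -0.8 -0.6] Mx -0.0
0.19 0.1897 [-0.4 -0.1  0.8] Mx -0.0
0.187 0.1867 [-0.5  0.3  0.8] Mx -0.03
0.184 0.1838 [-0.4  0.2  0.4] Mx -0.04
0.181 0.1808 [-0.2  0.3  0.6] Mx -0.04
0.178 0.1788 [-1.2  1.   5. ] Mx 0.06
0.175 0.1751 [-0.5  0.3  2.3] Mx -0.02
0.172 0.1714 [-0.4 -0.   0.1] Mx -0.01
0.169 0.1686 [-0.3  0.9  0.4] Mx -0.08
0.166 0.1657 [-0.6  0.5  0.5] Mx -0.01
0.163 0.1628 [-0.1  0.6 -0. ] Mx -0.02
0.16 0.1598 [ 0.3 -0.3  0.9] Mx -0.06
0.157 0.1568 [-0.3 -0.2  0.7] Mx -0.03
0.154 0.1537 [-0.5  1.2  0.3] Mx 0.01
0.151 0.1508 [-0.2 -0.5  0.4] Mx 0.01
0.148 0.1477 [-0.2 -0.  -0.3] Mx -0.09
0.145 0.1447 [-1.   0.   0.3] Mx -0.03
0.142 0.1417 [-0.6 -0.2 -0.7] Mx 0.03
0.139 0.1387 [-0.7  0.8 -1.1] Mx -0.01
0.136 0.1358 [ 0.6 -0.4  0.6] Mx 0.02
0.133 0.1327 [-0.6  1.5  0.8] Mx -0.05
0.13 0.1298 [-0.1  0.3  0.4] Mx -0.02
0.127 0.1289 [-3.2  2.2 12.4] Mx 0.75
0.124 0.1288 [-7.9  3.7 30.6] Mx 1.83
31.65 0.08509943248206985
```

Contact now comes at the home height, but off-centre (moment about 60 mm × F). I'll back off and look at it.

Run:
```python
from h import *
from rig import manip
M=np.array([.5624,.2804,1.0834])
p=manip.get_position();manip.servo_line([p[0],p[1],.25],rate=.2);manip.hold(.2)
c=wrist(manip);s=manip.camera("scene");t=manip.camera("top");print(manip.get_time());pickle.dump((c,s,t),open("w7.pkl","wb"))
def cr(im,x,y,w,h):
    im=im[y:y+h,x:x+w,::-1].astype(float);im=255*(im/np.percentile(im,98)).clip(0,1)**.5
    return cv2.resize(im.astype(np.uint8),(400,300),interpolation=cv2.INTER_CUBIC)
cv2.imwrite("pics/home.png",np.vstack([np.hstack([cr(c["image"],160,60,320,240),cr(s["image"],375,165,140,105)]),np.hstack([cr(s["image"],150,90,200,150),cr(t["image"],160,150,140,105)])]))
L=np.array([[x,y,z] for y in(63,-63) for x in(-4,4) for z in(.12,)])*[1e-3,1e-3,1]
print("expected home: wrist tile",np.round((proj(c,place(M,L))-[160,60])*1.25).tolist(),"scene tile",np.round((proj(s,place(M,L))-[375,165])*2.857+[400,0]).tolist())
```

```text
32.7833
expected home: wrist tile [[111.0, 181.0], [111.0, 169.0], [297.0, 181.0], [298.0, 169.0]] scene tile [[660.0, 67.0], [670.0, 74.0], [554.0, 177.0], [563.0, 184.0]]
```

View pics/home.png

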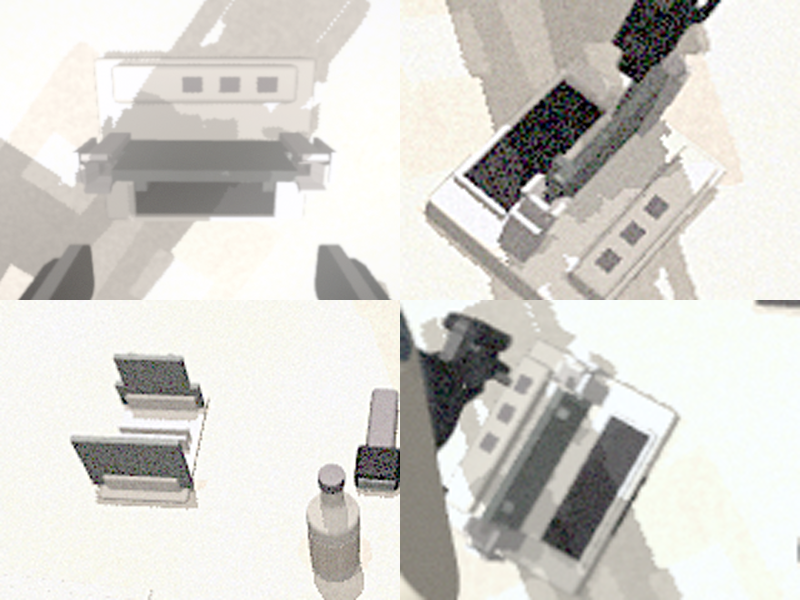

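Shield now sits low between the posts, other plates and bottle undisturbed. I can't resolve a small tilt by eye, so I'll probe each side with closed fingers, pressing each down.

Run:
```python
from h import *
from rig import manip
M=np.array([.5624,.2804,1.0834])
manip.command_gripper(0.0,30)
for yo in(.042,-.042):
    t=place(M,[0,yo,0])[0]
    manip.servo_line([t[0],t[1],.17],rate=.2);manip.servo_line([t[0],t[1],.150],rate=.1);manip.hold(.1)
    F0=manip.get_contact_force();z=.150
    while z>.130:
        z-=.001;manip.servo_line([t[0],t[1],z],rate=.03)
        F=manip.get_contact_force()-F0
        if F[2]>1.5: print(yo,round(z,3),round(manip.get_position()[2],4),np.round(F,1))
        if F[2]>24: break
    manip.servo_line([t[0],t[1],.17],rate=.2)
print(manip.get_time())
```

```text
0.042 0.141 0.142 [-0.   0.9  7. ]
0.042 0.14 0.142 [-3.1  1.3 12.2]
0.042 0.139 0.1419 [-4.3  2.2 19.6]
0.042 0.138 0.1418 [-7.3  1.2 26.1]
-0.042 0.142 0.1422 [-0.3 -1.   1.9]
-0.042 0.141 0.1421 [-1.3  0.2  8.1]
-0.042 0.14 0.142 [-3.5 -0.  13. ]
-0.042 0.139 0.1419 [-4.2  1.4 18.4]
-0.042 0.138 0.1419 [-5.4  1.3 24.5]
42.2333
```

Both sides are level and firm at TCP 0.142. With the 22 mm tips this puts the top edge at 0.120, exactly home. Now I withdraw and take one last look.

Run:
```python
from h import *
from rig import manip
M=np.array([.5624,.2804,1.0834])
t=place(M,[0,0,.25])[0];manip.servo_line(t,rate=.25);manip.hold(.2)
c=wrist(manip);t2=manip.camera("top");print(manip.get_time(),manip.get_contact_force())
def cr(im,x,y,w,h,W,H):
    im=im[y:y+h,x:x+w,::-1].astype(float);im=255*(im/np.percentile(im,98)).clip(0,1)**.5
    return cv2.resize(im.astype(np.uint8),(W,H),interpolation=cv2.INTER_CUBIC)
cv2.imwrite("pics/fin.png",np.vstack([cr(c["image"],210,130,230,100,800,348),cr(t2["image"],150,110,330,104,800,252)]))
L=np.array([[x,y,.12] for y in(63,-63) for x in(-4,4)])*[1e-3,1e-3,1]
print(np.round((proj(c,place(M,L))-[210,130])*3.478).tolist())
```

```text
43.0417 [ 0.9739175  -0.01522083  0.18606036]
[[133.0, 246.0], [131.0, 215.0], [652.0, 247.0], [654.0, 215.0]]
```

View pics/fin.png

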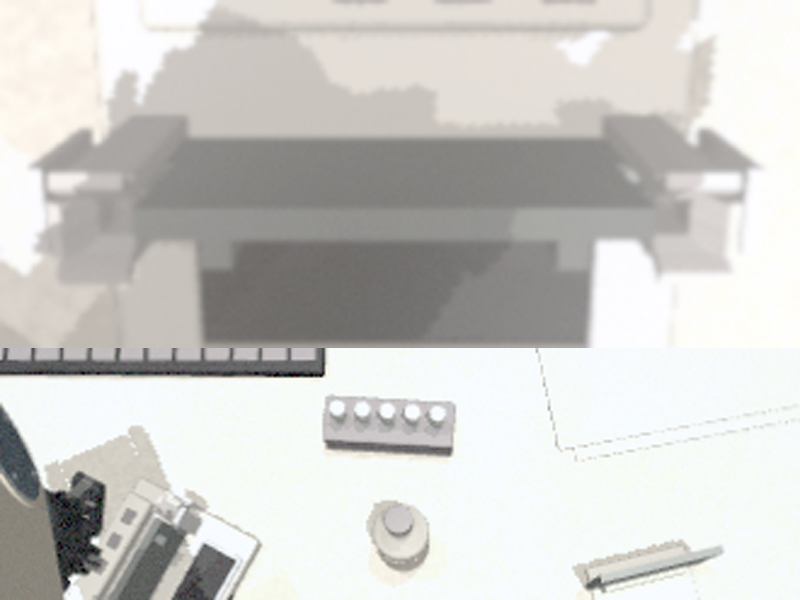

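The shield's top edge runs level at rows 208–240 from x 133 to 655, against a predicted 215–247 and 133–653. Its ribs face the well and both ears are in their posts, so it is home.

```bash
python3 -c "
from rig import manip
manip.sign_off();print(manip.get_time())"
```

```text
the job is handed in; nothing more can be done
the job is handed in; nothing more can be done
```

The splash shield (the middle plate in the rack) is home on the module, ribs towards the black well, and the job is handed in at about 43 s of the 64 s allowed. I gripped it by the top edge, carried it over the bottle, and started both ears in the slots. I let go with it standing on the rollers, then pressed it down with the open fingers, without gripping it.

**Last checks**
- **Seated:** probing with closed fingers at 42 mm either side of centre met firm contact at the same height (TCP 0.142 m), under about 25 N. That puts the top edge at 0.120 m, exactly home and level.
- **Position:** the final wrist picture matches the predicted home position to about 2 px.
- **Robot clear:** the gripper was withdrawn above the shield, and the force reading was about zero (1 N).
- **Other things:** the bottle, tube rack and blank plate look unmoved in the last top view. I saw the narrow plate and the scanner unmoved only in the earlier picture, after the main press.

**What disagreed**
- **Off-centre press:** at the end of the two-finger press the 31 N reaction was off-centre, towards +y. The two-sided probe showed no tilt.
- **Module position:** the first rough fit from the top camera was about 7 mm off the wrist camera's. I used the wrist fit, and a close look at the slots agreed with it to about 0.3 mm.

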